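# Gauge the blind hole of the pestle socket

## Task

Check how deep the hole in the stone socket block is: take the depth rod out of its teak stand, slide it into the hole and press it down gently but firmly until the rubber pad inside has gone all the way down and the rod bottoms, and leave it standing there. Then slide the pointer of the height gauge down until it is level with the top of the rod, so that the exposed length can be read off, and leave the other things on the ledge alone.

Things in the scene. Friction and masses are not known exactly. Their poses are not given: they have to be found in the camera images.
- rod: depth rod standing upright in the teak stand at the start: steel shaft 12 mm diameter and 100 mm long with a bevelled foot, topped by a round teak grip 24 mm diameter and 40 mm high with a flat top (140 mm overall, 110 g nominal). Origin at the centre of the foot, z up along the rod
- rod_tip (a point): centre of the rod's foot (same point as rod)
- rod_top (a point): centre of the flat top of the rod's teak grip, 140 mm above the foot
- stand: fixed square teak block 65 x 65 mm, 45 mm high, with a 15 mm hole, 37 mm deep, from above in its middle, in which the rod stands at the start (foot 8 mm above the ledge). Origin at the centre of its underside
- socket: fixed square stone block 85 x 85 mm, 80 mm high, with one upright blind hole of 13.6 mm diameter in the middle of its top, a 2 mm bevel round the mouth. The floor of the hole is 35 to 60 mm below the mouth, different each time and not visible. Origin at the centre of the block's underside
- core: the inside of the hole: its floor, and a rubber pad stuck in the bore with its top 8 to 18 mm above the floor. The pad slides down under 4 to 5 N and stays put; once it is down the rod meets the firm floor, which gives only 1 mm per 4 N and springs back: press there with 8 to 20 N for half a second to be sure; over 25 N is too hard. Its origin is on the hole's axis at ledge level, telling no depth
- bore_mouth (a point): centre of the hole's mouth, on the top face of the stone block, 80 mm above the ledge; z up
- gauge: fixed upright height gauge: steel base plate 130 x 60 x 12 mm, at its +x end a square steel post 12 x 14 mm, 227 mm high, 55 mm from the origin. Origin on the underside of the base, under the free part of the pointer's bar (point pointer_top lies 30 mm to -x of it)
- pointer_top (a point): flat top face of the gauge's pointer, a level bar 26 mm wide, 6 mm thick, reaching 100 mm from the post to the gauge's -x; this point is on its middle line, 15 mm from its free end. Starts 197 to 212 mm above the ledge, higher than the bottomed rod's top. Slides up and down the post (75 mm), takes about 3 N (pushed from above or gripped by its sides), stays where it is left
- cobek: the round dark stone cobek (mortar bowl), 176 mm across, 48 mm high; origin at the centre of its underside. Bystander
- pestle: teak pestle lying down, 150 mm long, 34 mm thick; origin on its underside at mid length, x along it. Bystander
- cup: yellow plastic measuring cup, 72 mm across, 70 mm high, with a handle; origin at the centre of its underside. Bystander
- dish: small white ceramic soy dish, 84 mm across, 22 mm high; origin at the centre of its underside. Bystander
- bottle: brown glass bottle with its cap closed, 60 mm across, 190 mm high; origin at the centre of its underside. Bystander
- spoon: steel spoon lying flat, handle towards its -x; origin on its underside. Bystander

How it is judged:
By the outcome, as a careful person would: the job done as asked, in the order asked, and still so for the second after the job is handed in, with the robot touching nothing.
It also fails if it takes over 59 s, if anything falls off the work surface, if the arm or the gripper's body presses on something with over 40 N, if the wrist force passes 120 N, or if a joint passes its speed limit or range.

## Robot

A 6-joint arm with a two-finger parallel gripper is mounted at the origin on the work surface. World frame = base frame: x ahead of the robot, y to its left, z up, the work surface at z = 0. Lengths are in m, angles in rad, forces in N, time in s.
With the tool pointing down it reaches from about 0.35 to 0.725 m from the base axis. Payload 4.3 kg.
Tool frame: the origin (TCP) lies midway between the tips of the shut fingers; the grasp point (between the pads) lies 19 mm behind it (manip.grip_point_offset is the distance from the TCP to the grasp point, in m); z points along the fingers, y is the line along which they close (so a half turn about z gives the same grasp; the last joint's range is limited). The gripper opens to 85 mm and grips with 20 to 120 N. Pads are 22 mm wide; open, the fingers measure 114 mm over their backs; the gripper's body (76 mm by 85 mm) begins 54 mm behind the grasp point. The pads swing forward as they close: fully open they stand 13 mm farther back than shut.
Start: joints at [1.141, 0.377, 0.081, 1.274, 0, 1.46], TCP at [0.181, 0.546, 0.21] pointing down, gripper open.
Joint ranges: [-2.72, 2.72], [-0.84, 1.66], [-1.02, 1.22], [-1.77, 2.12], [-1.37, 1.28], [-3.14, 3.14]. Speed limits (rad/s): [2.57, 2.57, 3.14, 3.14, 3.14, 3.14].

## Interface

Orientations are given as a unit quaternion [x, y, z, w].
In Python, from bench import status, snapshot, camera_model, manip, models gives the robot as it stands. The module is installed in compiled form; this text tells all that it offers.
- The arm moves only by the shell command python3 -m inch 'ROWS' [FORCE]. ROWS is JSON, one flat list of numbers, 7 for each row, row after row: the turn, a rotation vector about the tool's x, y, z in degrees, then the shift along the tool's x, y, z in mm, then the finger opening in mm, from 0 to 85.4. A call has exactly 8 rows; each row is the pose to reach, as a shift and turn from the pose commanded when the call began, along the tool's axes at that moment; what a row does not reach only later rows make up. A row lasts 1/10 s, in which the tool goes at most 50 mm and 8.59 degrees, less where a joint would pass 70% of its speed; a pose out of reach is approached as far as the arm can. A call with a gripper value outside its range is refused whole. The fingers move at their own pace and stop on an object; FORCE is the grip in N (left out, the last holds). Time passes only in rows, so rows that repeat a pose let the fingers close, or fill a call up. It gives the time, the measured TCP pose, the force, the opening and the grip force at its end, in the units of the state.
- status.sense(): the state, without advancing time (a new reading comes with each control period).
- snapshot(name): name is "scene" or "side" or "wrist"; returns (picture, depth): 480x640x3 uint8, red, green, blue; 480x640 float32, m along the optical axis (not along the pixel's ray), 0 where there is no reading.
- camera_model(name): a dict with "intrinsics" (3x3 intrinsics, pixels), "k1" (the pictures are not rectified: a ray, as slopes to the right and down, at radius r is drawn at 1 + k1 r^2 times it, then the intrinsics apply), "pose" (4x4, takes a point from camera to world coordinates); the wrist camera has in their place "mount" (4x4, takes a point from camera to tool coordinates, whose origin is the TCP and whose axes are the flange's). Camera axes: x right, y down, z forward; pixel columns grow to the right and rows downward; lengths in m; the calibration is good to about 2 mm. A picture is of the moment at which its call begins: read the wrist's pose just before it. camera_model takes no time and is no camera call.
- manip.finish_job(): hands the job in; it is judged then, once.
Trained networks look in the newest picture that a camera, given by its name, has taken for a name from the list of things; names that differ only in an ending like _2 or _b are one class to them, and where a whole thing is asked for, a point or a joint stands for the part that bears it (a point fixed in the world has none). Each returns a list of dicts, best first, with "conf" (0 to 1); they miss things now and then, are a little off and sometimes report something else, mostly with a low value. They report only what shows in the picture. A call takes as long as a camera call.
- models.silhouettes(camera, target): "region" (480x640 bool, what is visible of it) and "rect" ([left, top, right, bottom] in pixels, round what is visible of it).
The state is a dict: "time_s": time; "q": joint angles; "qvel": joint speeds; "joint_efforts": joint torques, N m; "ee_pos": TCP position; "tcp_rot": TCP orientation; "wrist_force": force on the tool from outside, world axes, zero at the start; "moment": the same for the moment, N m; "grip_width": finger opening in m; "grasp_force": force on a finger pad.
Only numpy, scipy, OpenCV 4.12 (cv2) and the standard library are available. Lean on these libraries where they do the work, as an engineer would, in place of code of your own. Each camera call takes 0.05 s, during which the arm holds its last target. There are 200 camera calls.

## Working session

There is one attempt and no reset: what is moved stays moved. The work goes in short steps, Python scripts to look and compute and a shell command to move; the robot and the scene stay as the last step left them, time stands still between calls to the robot, and variables do not carry over. Pictures are saved under pics/ and viewed, at most 10 in all, crops included, and the job is handed in when it is done.

```bash
mkdir -p pics; cat > h.py <<'E'
import numpy as np, cv2
from scipy.spatial.transform import Rotation as R
from bench import status, snapshot, camera_model, manip, models
def cam(name, s=None):
    m=camera_model(name); K=np.array(m["intrinsics"])
    if name=="wrist":
        s=s or status.sense(); T=np.eye(4); T[:3,:3]=R.from_quat(s["tcp_rot"]).as_matrix(); T[:3,3]=s["ee_pos"]
        P=T@np.array(m["mount"])
    else: P=np.array(m["pose"])
    return K,m["k1"],P
def shot(name):
    s=status.sense(); c=cam(name,s); p,d=snapshot(name); return p,d,c
def rays(c,u,v):
    K,k1,P=c
    D=np.array([k1,0,0,0,0]); pts=np.stack([u,v],-1).astype(float).reshape(-1,1,2)
    return cv2.undistortPoints(pts,K,D).reshape(-1,2)
def cloud(c,d,mask):
    v,u=np.nonzero(mask&(d>0)); r=rays(c,u,v); z=d[v,u]
    X=np.c_[r*z[:,None],z]; return X@c[2][:3,:3].T+c[2][:3,3]
def proj(c,X):
    X=(np.atleast_2d(X)-c[2][:3,3])@c[2][:3,:3]; a=X[:,:2]/X[:,2:]; a=a*(1+c[1]*(a**2).sum(1,keepdims=True))
    return a@c[0][:2,:2].T+c[0][:2,2]
def onplane(c,u,v,z):
    r=rays(c,np.array([u]),np.array([v]))[0]; d=c[2][:3,:3]@np.r_[r,1]; o=c[2][:3,3]; return o+d*(z-o[2])/d[2]
E
cat > a.py <<'E'
from h import *
s=status.sense(); print({k:np.round(v,3) for k,v in s.items()})
for n in ["scene","side"]:
    p,d,c=shot(n); cv2.imwrite(f"pics/{n}0.png",p[:,:,::-1])
    print(n,"cam at",c[2][:3,3].round(3))
    for t in ["rod","stand","socket","gauge","pointer_top","cobek","pestle","cup","dish","bottle","spoon"]:
        for r in models.silhouettes(n,t)[:2]:
            if r["conf"]<.3: continue
            X=cloud(c,d,r["region"]); 
            if len(X): 
                zt=np.percentile(X[:,2],97); T=X[X[:,2]>zt-.006]
                print(t,round(r["conf"],2),np.round(r["rect"]),"ztop",zt.round(3),"med",np.median(X,0).round(3),"topbox",np.percentile(T[:,:2],2,axis=0).round(3),np.percentile(T[:,:2],98,axis=0).round(3),len(T))
E
python3 a.py
```

```text
{'time_s': np.float64(0.0), 'q': array([ 1.141,  0.378,  0.08 ,  1.274, -0.   ,  1.461]), 'qvel': array([ 0.   , -0.001,  0.   ,  0.001, -0.002,  0.002]), 'joint_efforts': array([-1.0000e-03, -4.6360e+01,  2.6988e+01,  2.1000e-02, -0.0000e+00,
        0.0000e+00]), 'ee_pos': array([0.18 , 0.545, 0.209]), 'tcp_rot': array([ 0.159,  0.987, -0.001, -0.   ]), 'wrist_force': array([-0.393,  0.267, -0.268]), 'moment': array([-0.025,  0.009,  0.021]), 'grasp_force': np.float64(0.0), 'grip_width': np.float64(0.085)}
scene cam at [1.232 0.265 0.72 ]
rod 0.88 [463. 264. 483. 310.] ztop 0.149 med [0.521 0.249 0.122] topbox [0.505 0.239] [0.527 0.26 ] 102
socket 0.57 [338. 251. 392. 318.] ztop 0.082 med [0.556 0.043 0.07 ] topbox [ 0.487 -0.01 ] [0.578 0.082] 1104
gauge 0.9 [239. 191. 288. 303.] ztop 0.218 med [ 0.618 -0.187  0.038] topbox [ 0.528 -0.204] [ 0.635 -0.177] 366
pointer_top 0.83 [236. 193. 277. 226.] ztop 0.214 med [ 0.591 -0.186  0.212] topbox [ 0.526 -0.204] [ 0.636 -0.177] 411
cobek 0.65 [201. 308. 297. 381.] ztop 0.05 med [ 0.768 -0.113  0.029] topbox [ 0.693 -0.188] [ 0.859 -0.
[... 1978 characters left out ...]
29 0.041] topbox [0.482 0.214] [0.544 0.278] 361
pestle 0.56 [312. 206. 371. 222.] ztop 0.033 med [0.736 0.088 0.024] topbox [0.666 0.051] [0.788 0.134] 173
cup 0.64 [434. 321. 477. 368.] ztop 0.07 med [ 0.731 -0.369  0.035] topbox [ 0.692 -0.411] [ 0.762 -0.339] 225
cup 0.51 [264. 226. 305. 278.] ztop 0.083 med [0.522 0.007 0.078] topbox [ 0.483 -0.013] [0.573 0.077] 952
dish 0.72 [243. 319. 285. 352.] ztop 0.023 med [ 0.389 -0.133  0.013] topbox [ 0.35  -0.178] [ 0.426 -0.099] 287
bottle 0.76 [296. 120. 318. 182.] ztop 0.19 med [0.731 0.262 0.098] topbox [0.729 0.267] [0.752 0.293] 65
spoon 0.76 [171. 261. 248. 288.] ztop 0.021 med [0.356 0.095 0.012] topbox [0.287 0.068] [0.441 0.129] 198
```

View pics/scene0.png

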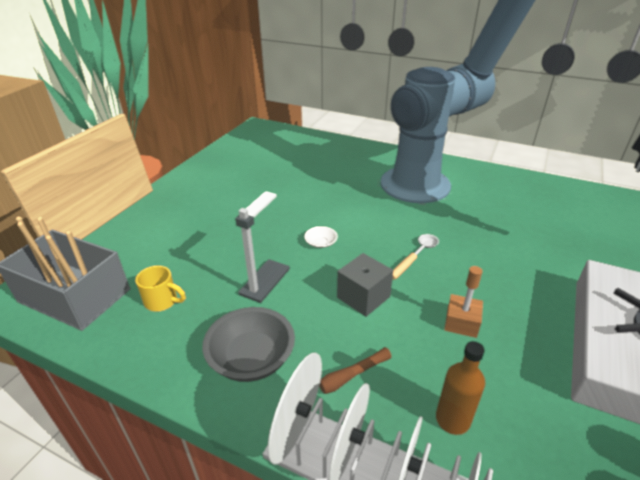

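```bash
cat > b.py <<'E'
from h import *
s=status.sense(); print("t",s["time_s"],"tcp",s["ee_pos"].__class__, np.round(s["ee_pos"],4)); M=R.from_quat(s["tcp_rot"]).as_matrix(); print("axes x,y,z cols\n",M.round(3),"q6",np.round(s["q"],2))
def to(t,yaw=None):
    d=M.T@(np.array(t)-s["ee_pos"]); print("to",t,"shift mm",(d*1000).round(1))
E
cat > b1.py <<'E'
from b import *
to([.517,.248,.25])
p,d,c=shot("scene")
r=models.silhouettes("scene","rod")[0]; X=cloud(c,d,r["region"]); print(np.median(X[X[:,2]>.115],0), X[:,0].max())
# grip column bounding -> axis, rod top centre from ray
v,u=np.nonzero(r["region"]); top=v<v.min()+8
print("rod top x/y at z .148:",onplane(c,u[top].mean(),v[top].mean(),.148), v.min())
E
python3 b1.py
```

```text
t 1.2 tcp <class 'numpy.ndarray'> [0.1808 0.5459 0.2101]
axes x,y,z cols
 [[-0.949  0.314  0.   ]
 [ 0.314  0.949  0.   ]
 [ 0.     0.    -1.   ]] q6 [1.14 0.38 0.08 1.27 0.   1.46]
to [0.517, 0.248, 0.25] shift mm [-412.9 -177.1  -39.9]
[0.52283374 0.24916576 0.13879563] 0.5290041265171813
rod top x/y at z .148: [0.51625074 0.24830995 0.148     ] 266
```

```bash
python3 -m inch '[0,0,-18,-413,-177,-40,85, 0,0,-18,-413,-177,-40,85, 0,0,-18,-413,-177,-40,85, 0,0,-18,-413,-177,-40,85, 0,0,-18,-413,-177,-40,85, 0,0,-18,-413,-177,-40,85, 0,0,-18,-413,-177,-40,85, 0,0,-18,-413,-177,-40,85]'
python3 -c "
from b import *
to([.517,.248,.25])"
```

```text
time_s: 2.1
ee_pos: [0.4749, 0.2851, 0.2453]
tcp_rot: [0.003, 1.0, 0.0, 0.0]
wrist_force: [0.7, 0.7, 0.4]
grip_width: 0.0852
grasp_force: 0.0
t 2.1 tcp <class 'numpy.ndarray'> [0.4749 0.2851 0.2453]
axes x,y,z cols
 [[-1.     0.006  0.   ]
 [ 0.006  1.     0.   ]
 [-0.     0.    -1.   ]] q6 [0.43 0.33 0.1  1.34 0.   0.43]
to [0.517, 0.248, 0.25] shift mm [-42.3 -36.9  -4.7]
```

```bash
python3 -m inch '[0,0,0,-20,-20,-5,85, 0,0,0,-40,-36,-5,85, 0,0,0,-40,-36,-5,85, 0,0,0,-40,-36,-5,85, 0,0,0,-40,-36,-5,85, 0,0,0,-40,-36,-5,85, 0,0,0,-40,-36,-5,85, 0,0,0,-40,-36,-5,85]'
cat > w.py <<'E'
from b import *
import sys
p,d,c=shot("wrist"); cv2.imwrite("pics/%s.png"%sys.argv[1],p[:,:,::-1])
print("cam",c[2][:3,3].round(3),"view",c[2][:3,2].round(2)," tcp proj",proj(c,s["ee_pos"]).round())
for t in sys.argv[2:]:
    for r in models.silhouettes("wrist",t)[:1]:
        X=cloud(c,d,r["region"])
        if len(X)==0: print(t,r["conf"],"nodepth",r["rect"]);continue
        zt=np.percentile(X[:,2],97); T=X[X[:,2]>zt-.004]
        print(t,round(r["conf"],2),r["rect"],"ztop",zt.round(4),"top med",np.median(T,0).round(4),"box",np.percentile(T[:,:2],1,axis=0).round(4),np.percentile(T[:,:2],99,axis=0).round(4),len(T))
        np.save("/tmp/%s.npy"%t,X)
E
python3 w.py w1 rod stand
```

```text
time_s: 2.9
ee_pos: [0.5129, 0.251, 0.25]
tcp_rot: [0.002, 1.0, 0.0, 0.0]
wrist_force: [0.3, -0.2, -0.1]
grip_width: 0.0851
grasp_force: 0.0
t 2.9 tcp <class 'numpy.ndarray'> [0.5129 0.251  0.25  ]
axes x,y,z cols
 [[-1.     0.005  0.   ]
 [ 0.005  1.     0.   ]
 [-0.     0.    -1.   ]] q6 [0.34 0.36 0.16 1.37 0.   0.35]
cam [0.432 0.252 0.413] view [ 0.32 -0.   -0.95]  tcp proj [[317. 284.]]
rod 0.96 [302.2, 198.9, 330.0, 240.8] ztop 0.1479 top med [0.5146 0.2487 0.1468] box [0.5037 0.2379] [0.5257 0.2594] 622
stand 0.77 [280.0, 164.7, 347.8, 233.5] ztop 0.0453 top med [0.5067 0.2499 0.0438] box [0.4813 0.2151] [0.5472 0.2819] 2653
```

View pics/w1.png

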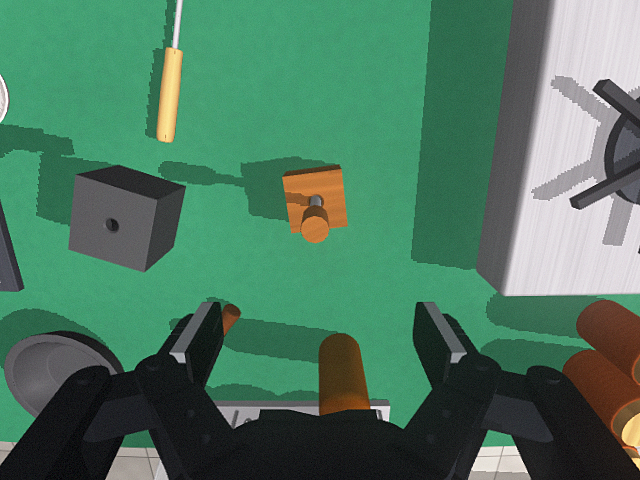

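```bash
python3 -m inch '[0,0,0,-2,-2,30,85, 0,0,0,-2,-2,70,85, 0,0,0,-2,-2,110,70, 0,0,0,-2,-2,139,60, 0,0,0,-2,-2,139,50, 0,0,0,-2,-2,139,40, 0,0,0,-2,-2,139,20, 0,0,0,-2,-2,139,10]' 60
python3 - <<'E'
from h import *
c=cam("wrist"); 
import cv2
# hole from saved w1 image, camera at pose of that moment
m=camera_model("wrist"); T=np.eye(4); T[:3,:3]=R.from_quat([.0025,1,0,0]).as_matrix(); T[:3,3]=[.5129,.251,.25]; c=(np.array(m["intrinsics"]),m["k1"],T@np.array(m["mount"]))
g=cv2.cvtColor(cv2.imread("pics/w1.png"),cv2.COLOR_BGR2GRAY)[205:245,92:132]; v,u=np.nonzero(g<45); print(g.min(),np.median(g),len(u),u.mean()+92,v.mean()+205)
print(onplane(c,u.mean()+92,v.mean()+205,.08))
E
```

```text
time_s: 3.85
ee_pos: [0.5175, 0.2492, 0.1136]
tcp_rot: [0.003, 1.0, 0.001, 0.002]
wrist_force: [-0.2, 0.1, 2.6]
grip_width: 0.0214
grasp_force: 58.6
16 94.0 61 114.0327868852459 224.55737704918033
[0.52985342 0.03932198 0.08      ]
```

```bash
python3 -m inch '[0,0,0,0,0,0,5, 0,0,0,0,0,0,5, 0,0,0,0,0,-10,5, 0,0,0,0,0,-25,5, 0,0,0,0,0,-45,5, 0,0,0,0,0,-70,5, 0,0,0,0,0,-100,5, 0,0,0,0,0,-100,5]' 80
python3 -c "
from b import *
to([.531,.125,.21])
p,d,c=shot('side');cv2.imwrite('pics/side1.png',cv2.resize(p[120:300,180:340,::-1],None,fx=3,fy=3))
for n in ['rod']:
  r=models.silhouettes('side',n)[0]; X=cloud(c,d,r['region']);print(r['conf'],r['rect'],np.percentile(X,[1,50,99],axis=0).round(3))"
```

```text
time_s: 4.65
ee_pos: [0.5179, 0.2494, 0.216]
tcp_rot: [0.003, 1.0, 0.001, 0.004]
wrist_force: [0.9, -0.3, -0.6]
grip_width: 0.0206
grasp_force: 78.4
t 4.65 tcp <class 'numpy.ndarray'> [0.5179 0.2494 0.216 ]
axes x,y,z cols
 [[-1.     0.006  0.008]
 [ 0.006  1.     0.003]
 [-0.008  0.003 -1.   ]] q6 [0.34 0.37 0.08 1.28 0.   0.34]
to [0.531, 0.125, 0.21] shift mm [ -13.8 -124.3    5.8]
0.48 [227.9, 147.3, 240.5, 184.2] [[0.504 0.235 0.118]
 [0.513 0.241 0.196]
 [0.52  0.248 0.237]]
```

View pics/side1.png

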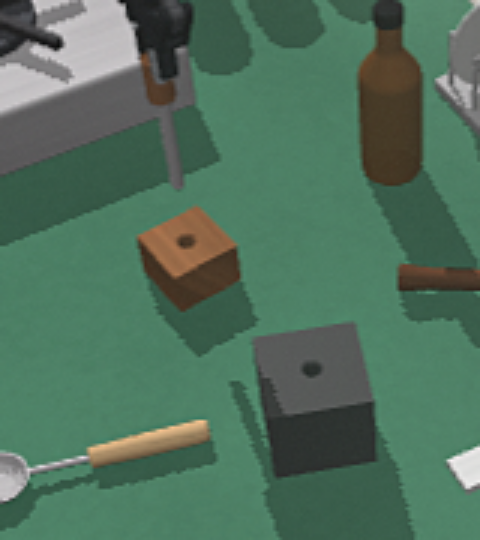

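```bash
python3 -m inch '[0,0,0,-6,-35,3,5, 0,0,0,-14,-80,8,5, 0,0,0,-14,-125,8,5, 0,0,0,-14,-165,8,5, 0,0,0,-14,-195,8,5, 0,0,0,-14,-209,8,5, 0,0,0,-14,-209,8,5, 0,0,0,-14,-209,8,5]' 80
cat > ax.py <<'E'
from b import *
print("F",np.round(s["wrist_force"],1))
H=[]
for n in ["scene","side","wrist"]:
    p,d,c=shot(n); cv2.imwrite(f"pics/{n}2.png",p[:,:,::-1])
    for t in ["rod"]:
        for r in models.silhouettes(n,t)[:1]:
            v,u=np.nonzero(r["region"]); print(n,t,round(r["conf"],2),r["rect"])
            X=cloud(c,d,r["region"])
            if len(X)>20: print(np.percentile(X,[1,50,99],axis=0).round(3).tolist())
    print("tcp proj",proj(c,s["ee_pos"]).round(1), "hole proj",proj(c,[.530,.038,.08]).round(1))
E
python3 ax.py
python3 - <<'E'
import cv2,numpy as np
a=cv2.imread('pics/scene2.png')[210:310,320:420]; b=cv2.imread('pics/side2.png')[180:280,235:335]
cv2.imwrite('pics/cmp2.png',np.hstack([cv2.resize(x,(400,400),interpolation=cv2.INTER_CUBIC) for x in (a,b)]))
E
```

```text
time_s: 5.55
ee_pos: [0.5277, 0.0401, 0.2022]
tcp_rot: [0.003, 1.0, 0.001, -0.001]
wrist_force: [-0.2, -0.2, -1.2]
grip_width: 0.0207
grasp_force: 78.6
t 5.55 tcp <class 'numpy.ndarray'> [0.5277 0.0401 0.2022]
axes x,y,z cols
 [[-1.     0.005 -0.001]
 [ 0.005  1.     0.001]
 [ 0.001  0.001 -1.   ]] q6 [-0.04  0.29 -0.07  1.22  0.   -0.04]
F [-0.2 -0.2 -1.2]
scene rod 0.95 [367.7, 204.8, 380.3, 262.1]
[[0.521, 0.032, 0.105], [0.531, 0.042, 0.2], [0.538, 0.052, 0.238]]
tcp proj [[371.7 223.3]] hole proj [[366.8 270.6]]
side rod 0.65 [267.1, 193.0, 281.4, 240.4]
[[0.512, 0.027, 0.0], [0.519, 0.035, 0.183], [0.602, 0.202, 0.239]]
tcp proj [[278.5 205.8]] hole proj [[283.1 241.2]]
wrist rod 0.86 [296.0, 219.7, 341.3, 335.9]
[[0.514, 0.031, 0.104], [0.52, 0.041, 0.233], [0.537, 0.051, 0.237]]
tcp proj [[315.6 282.3]] hole proj [[313.9 222.3]]
```

View pics/cmp2.png

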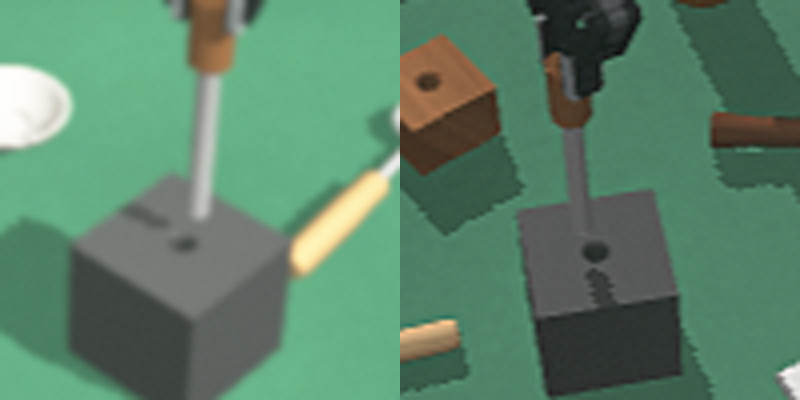

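View pics/wrist2.png

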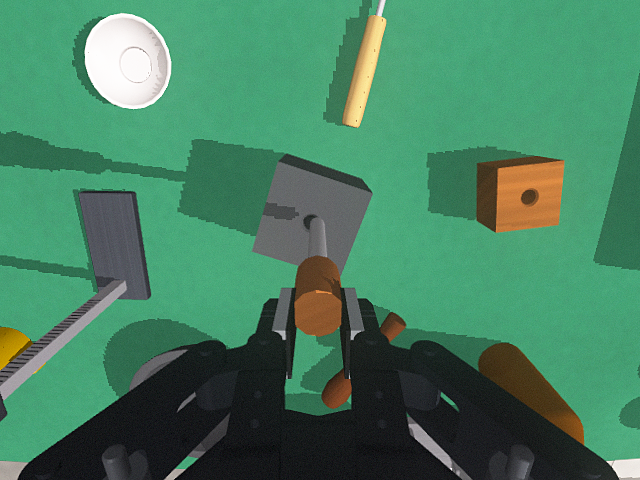

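```bash
cat > ax2.py <<'E'
from b import *
N=[];O=[]
for n in ["scene","side"]:
    p,d,c=shot(n); r=models.silhouettes(n,"rod")[0]; m=r["region"]
    # shaft region only: gray low-saturation part of mask
    hsv=cv2.cvtColor(p,cv2.COLOR_RGB2HSV); sh=m&(hsv[:,:,1]<90)
    v,u=np.nonzero(m); rows=[y for y in np.unique(v) if y> v.max()-24 and y<v.max()-3]
    ctr=np.array([[u[v==y].mean(),y] for y in rows]); w=[(v==y).sum() for y in rows]; print(n,r["conf"],"widths",w)
    k=np.polyfit(ctr[:,1],ctr[:,0],1); res=np.abs(np.polyval(k,ctr[:,1])-ctr[:,0]).max(); print("fit res",res,"bottom row",v.max(), "u there",np.polyval(k,v.max()))
    y=np.array([ctr[0,1],ctr[-1,1]]); rr=rays(c,np.polyval(k,y),y); D=np.c_[rr,[1,1]]@c[2][:3,:3].T
    nn=np.cross(D[0],D[1]); N.append(nn/np.linalg.norm(nn)); O.append(c[2][:3,3])
    g=p[:,:,1].astype(int); h0=proj(c,[.530,.038,.08])[0].round().astype(int)
    win=g[h0[1]-8:h0[1]+9,h0[0]-10:h0[0]+11]; 
    gr=cv2.cvtColor(p,cv2.COLOR_RGB2GRAY); win=gr[h0[1]-8:h0[1]+9,h0[0]-10:h0[0]+11]
    print(win[::1])
a=np.cross(N[0],N[1]); a/=a[2]; print("axis dir",a.round(4),"deg",np.degrees(a[:2]).round(2))
for z in [.097,.2]:
    A=np.array([N[0][:2],N[1][:2]]); b=[N[i]@O[i]-N[i][2]*z for i in (0,1)]; print(z,np.linalg.solve(A,b).round(4))
E
python3 ax2.py
```

```text
t 5.85 tcp <class 'numpy.ndarray'> [0.5282 0.0404 0.2029]
axes x,y,z cols
 [[-1.     0.004  0.   ]
 [ 0.004  1.     0.   ]
 [-0.     0.    -1.   ]] q6 [-0.04  0.29 -0.07  1.22  0.   -0.04]
scene 0.71 widths [np.int64(17), np.int64(17), np.int64(17), np.int64(16), np.int64(15), np.int64(13), np.int64(11), np.int64(10), np.int64(9), np.int64(7), np.int64(6), np.int64(9), np.int64(11), np.int64(14), np.int64(18), np.int64(18), np.int64(18), np.int64(18), np.int64(18), np.int64(16)]
fit res 3.261995898837995 bottom row 228 u there 238.79295967190703
[[101 107 114 116 119 120 121 121 120 125 138 159 177 183 169 143 124 120
  120 121 120]
 [ 93  96 102 109 116 120 121 121 122 122 130 145 156 159 145 131 122 121
  120 120 120]
 [ 92  92  94  99 107 116 119 121 121 122 124 129 134 134 127 123 121 120
  120 121 120]
 [102  98  98 101 105 114 120 123 122 121 121 121 123 124 121 120 120 121
  120 121 121]
 [115 113 112 113 115 118 124 126 123 120 120 120 120 121 120 121 121 121
  121 119 121]
 [121 119 120 119 121 123 125 123 119 113 111 113 117 121 120 120 121 121
  121 121 121]
 [121 121 123 
[... 2221 characters left out ...]
90  90  92  71  42  42  47  49  47  52  77  89  89  90
   88  90  89]
 [ 90  90  89  90  89  91  92  86  59  37  45  45  41  61  85  90  91  89
   89  89  88]
 [ 89  89  90  89  90  91  91  94  91  70  52  63  80  90  91  89  89  89
   91  90  87]
 [ 91  89  89  88  90  89  90  90  92  92  94  94  93  92  89  88  90  89
   88  89  88]
 [ 90  90  89  89  89  91  90  90  90  91  94  96  94  91  90  90  88  89
   88  90  88]
 [ 90  89  91  89  90  89  90  91  90  72  56  58  54  78  93  89  89  89
   88  89  88]
 [ 91  91  89  89  90  91  89  89  93  75  58  59  58  59  79  91  89  89
   88  89  87]]
axis dir [0.3738 0.802  1.    ] deg [21.41 45.95]
0.097 [ 0.3721 -0.2974]
0.2 [ 0.4105 -0.2148]
```

```bash
python3 - <<'E'
from h import *
for n,tip,hole,sh in [("scene",(369.9,262.8),(365.9,270.6),None),("side",(281,237),(283.8,242.8),None)]:
    c=cam(n); t=onplane(c,*tip,.097); h=onplane(c,*hole,.0795); print(n,"tip",t.round(4),"hole",h.round(4),"need",(h-t)[:2].round(4))
    J=[(proj(c,h+e)-proj(c,h))[0].round(2) for e in np.eye(3)*.01]; print("px per cm",J)
w=cv2.imread("pics/wrist2.png"); cv2.imwrite("pics/z3.png",np.hstack([cv2.resize(w[180:280,260:360],(400,400),interpolation=3),cv2.resize(cv2.imread("pics/scene2.png")[190:290,320:420],(400,400),interpolation=3)]))
c=cam("wrist"); print(proj(c,[[.530,.038,.08],[.528,.04,.097]]))
E
```

```text
scene tip [0.5223 0.0412 0.097 ] hole [0.5302 0.0361 0.0795] need [ 0.0079 -0.005 ]
px per cm [array([-1.68,  2.83]), array([4.42, 1.3 ]), array([ 0.26, -3.56])]
side tip [0.5261 0.0389 0.097 ] hole [0.5293 0.033  0.0795] need [ 0.0032 -0.0059]
px per cm [array([ 3.69, -1.65]), array([-1.95, -2.77]), array([-0.24, -2.67])]
[[315.04847072 222.16801051]
 [317.29949556 225.57475598]]
```

View pics/z3.png

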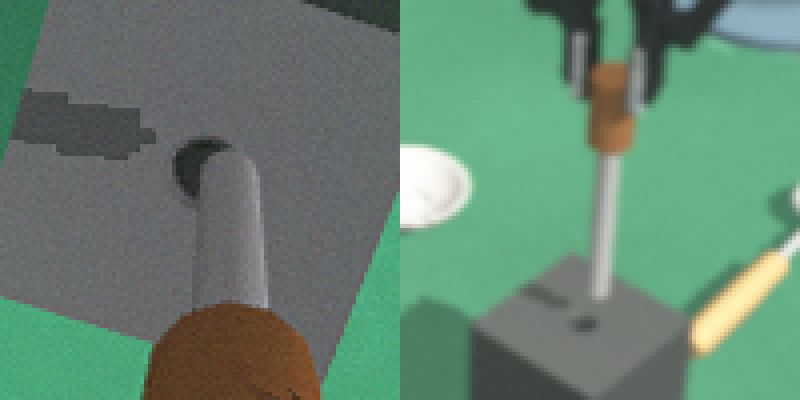

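```bash
python3 - <<'E'
from h import *
c=cam("wrist"); 
a=np.linspace(0,2*np.pi,60)
for nm,X,r,z in [("hole",(.530,.034),.0068,.0785),("hole",(.530,.034),.0088,.08),("foot",(.526,.0395),.005,.097),("shaftend",(.526,.0395),.006,.099),("grip low",(.526,.0395),.012,.197),("griptop",(.526,.0395),.012,.237)]:
    P=proj(c,np.c_[X[0]+r*np.cos(a),X[1]+r*np.sin(a),a*0+z]); lo,hi=P.min(0),P.max(0)
    print(nm,"full",lo.round(1),hi.round(1),"crop",((lo-[260,180])*4).round(),((hi-[260,180])*4).round())
p=cv2.imread("pics/wrist2.png"); hsv=cv2.cvtColor(p,cv2.COLOR_BGR2HSV)
br=((hsv[:,:,0]<20)&(hsv[:,:,1]>110)).astype(np.uint8); n,l,st,ce=cv2.connectedComponentsWithStats(br); k=l[320,318]; print(st[k])
for y in range(222,262,6): print(y,p[y,302:334].mean(1).round().astype(int).tolist())
E
```

```text
hole full [302.8 214.3] [318.2 229.1] crop [171. 137.] [233. 196.]
hole full [300.5 212.5] [320.5 231.7] crop [162. 130.] [242. 207.]
foot full [310.6 217.4] [322.7 229. ] crop [203. 150.] [251. 196.]
shaftend full [309.4 216.9] [324.  230.9] crop [197. 148.] [256. 204.]
grip low full [294.3 254.6] [338.1 294.5] crop [137. 298.] [313. 458.]
griptop full [288.3 289.5] [343.4 337.4] crop [113. 438.] [334. 630.]
[ 294  256   48   81 3272]
222 [105, 74, 39, 41, 45, 48, 51, 45, 76, 93, 99, 98, 104, 97, 103, 104, 104, 113, 110, 125, 131, 146, 110, 102, 103, 102, 101, 98, 106, 106, 106, 107]
228 [104, 95, 98, 93, 67, 50, 40, 59, 95, 95, 102, 105, 99, 104, 98, 102, 109, 111, 110, 119, 132, 138, 148, 105, 105, 101, 106, 104, 101, 103, 100, 103]
234 [103, 107, 98, 104, 108, 106, 102, 91, 94, 98, 102, 100, 103, 103, 99, 105, 106, 111, 114, 117, 125, 136, 151, 122, 104, 103, 106, 104, 103, 103, 103, 105]
240 [103, 106, 104, 101, 111, 108, 100, 89, 94, 94, 103, 98, 105, 105, 96, 106, 110, 113, 113, 120, 127, 136, 140, 147, 110, 104, 100, 94, 103, 104, 105, 105]
246 [100, 104, 104, 107, 108, 106, 96, 91, 99, 96, 101, 102, 100, 108, 101, 106, 106, 112, 115, 127, 122, 130, 138, 155, 120, 99, 104, 100, 106, 104, 103, 103]
252 [110, 101, 100, 101, 108, 110, 88, 95, 97, 103, 101, 105, 105, 104, 106, 100, 106, 111, 114, 124, 126, 125, 133, 144, 146, 106, 103, 101, 98, 105, 105, 106]
258 [109, 101, 107, 93, 90, 79, 59, 58, 61, 58, 70, 58, 59, 62, 57, 61, 67, 68, 68, 66, 68, 66, 63, 67, 70, 61, 81, 99, 107, 108, 102, 102]
```

```bash
python3 -m inch '[0,0,0,-2,-3,0,5, 0,0,0,-4.3,-5.3,0,5, 0,0,0,-4.3,-5.3,4,5, 0,0,0,-4.3,-5.3,9,5, 0,0,0,-4.3,-5.3,11,5, 0,0,0,-4.3,-5.3,11,5, 0,0,0,-4.3,-5.3,11,5, 0,0,0,-4.3,-5.3,11,5]' 80
python3 - <<'E'
from b import *
P=[]
for n,b in [("wrist",(180,260)),("scene",(200,320)),("side",(180,235))]:
    p,d,c=shot(n); P.append(cv2.resize(p[b[0]+15:b[0]+85,b[1]+15:b[1]+85,::-1],(266,266),interpolation=3))
    print(n,proj(c,[[.53,.034,.08],[.53,.034,.086]]).round(1).tolist())
cv2.imwrite("pics/z4.png",np.hstack(P)); print(s["wrist_force"])
E
```

```text
time_s: 6.85
ee_pos: [0.5325, 0.0341, 0.1921]
tcp_rot: [0.003, 1.0, 0.0, 0.0]
wrist_force: [-0.3, 0.2, -1.0]
grip_width: 0.021
grasp_force: 78.6
t 6.85 tcp <class 'numpy.ndarray'> [0.5325 0.0341 0.1921]
axes x,y,z cols
 [[-1.     0.006  0.   ]
 [ 0.006  1.     0.   ]
 [-0.     0.    -1.   ]] q6 [-0.06  0.3  -0.08  1.19  0.   -0.05]
wrist [[316.8, 220.8], [316.8, 222.8]]
scene [[365.0, 270.1], [365.2, 268.0]]
side [[283.8, 242.3], [283.7, 240.7]]
[-0.28599321  0.21294816 -1.00410642]
```

View pics/z4.png

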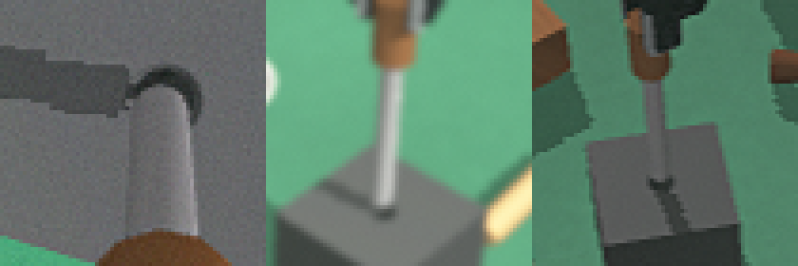

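```bash
python3 - <<'E'
from b import *
for n,(v0,v1,u0,u1) in {"wrist":(209,236,300,334),"scene":(258,276,354,378),"side":(234,248,274,294)}.items():
    p,d,c=shot(n); print(n,u0); g=p.mean(2).round().astype(int)
    for y in range(v0,v1,1 if n!="wrist" else 2): print(y,*g[y,u0:u1])
E
```

```text
t 7.0 tcp <class 'numpy.ndarray'> [0.5326 0.0341 0.1921]
axes x,y,z cols
 [[-1.     0.006  0.   ]
 [ 0.006  1.     0.   ]
 [-0.     0.    -1.   ]] q6 [-0.06  0.3  -0.08  1.19  0.   -0.05]
wrist 300
209 104 107 104 106 110 103 100 103 106 102 108 107 103 101 103 102 105 97 108 101 106 101 104 106 105 107 103 102 101 102 103 101 101 102
211 112 112 111 108 105 110 111 111 110 103 106 102 108 104 109 105 92 91 90 99 100 100 104 109 106 103 111 98 101 99 102 99 100 104
213 73 73 72 73 75 71 77 72 69 105 102 100 89 91 93 64 49 47 47 44 64 67 66 68 95 104 105 106 107 104 104 105 105 105
215 71 70 76 74 75 73 79 76 68 103 98 100 66 46 44 34 43 37 42 39 48 45 49 49 60 64 81 96 105 102 103 105 103 99
217 78 75 79 77 78 77 80 74 75 61 55 45 36 42 31 63 86 86 64 55 47 40 46 47 47 57 58 77 102 107 104 103 102 104
219 75 72 77 74 75 79 79 76 56 48 73 49 96 104 104 107 104 106 108 120 116 132 73 38 44 47 60 53 106 108 101 100 105 104
221 79 76 74 76 75 76 68 63 99 103 87 90 94 100 102 93 104 109 111 116 115 124 141 97 47 42 61 62 93 104 105 101 104 102
223 74 74 74 78 75 72 75 63 66 95 96 101 98 1
[... 2861 characters left out ...]
0 90 89 87 90 89 88 92 95 95 89 81 86 89 88 89 90 90 88 87
238 89 89 91 90 90 89 90 94 96 95 91 83 84 89 88 89 88 89 88 90
239 89 89 91 89 89 88 90 91 95 95 92 81 85 90 89 88 89 87 89 88
240 90 90 90 88 89 89 91 91 95 96 94 84 86 93 89 89 89 88 89 89
241 89 89 91 89 90 92 79 88 102 100 96 80 68 83 90 90 89 90 87 89
242 91 89 90 92 91 91 73 53 79 94 82 53 45 75 89 89 91 88 89 90
243 89 90 88 89 88 92 71 42 36 43 45 44 49 77 88 89 89 89 89 89
244 90 90 88 90 90 91 86 56 37 41 46 45 66 86 91 88 89 89 87 89
245 89 89 91 90 90 92 92 94 72 55 54 50 80 96 91 91 90 88 87 88
246 89 90 89 89 89 89 91 94 73 56 59 61 58 56 77 92 90 89 89 89
247 90 89 90 89 89 90 89 91 93 75 59 61 59 58 82 92 90 89 87 88
```

```bash
python3 -m inch '[0,0,0,-0.3,0.7,0,5, 0,0,0,-0.3,0.7,2,5, 0,0,0,-0.3,0.7,4,5, 0,0,0,-0.3,0.7,6,5, 0,0,0,-0.3,0.7,8,5, 0,0,0,-0.3,0.7,10,5, 0,0,0,-0.3,0.7,11,5, 0,0,0,-0.3,0.7,12,5]' 80; python3 b.py
```

```text
time_s: 7.95
ee_pos: [0.5328, 0.0347, 0.1798]
tcp_rot: [0.003, 1.0, 0.0, -0.0]
wrist_force: [-0.4, 0.1, -1.7]
grip_width: 0.0208
grasp_force: 78.6
t 7.95 tcp <class 'numpy.ndarray'> [0.5328 0.0347 0.1798]
axes x,y,z cols
 [[-1.     0.006 -0.   ]
 [ 0.006  1.     0.   ]
 [ 0.     0.    -1.   ]] q6 [-0.05  0.3  -0.1   1.16  0.   -0.05]
```

```bash
python3 -m inch '[0,0,0,0,0,1.5,5, 0,0,0,0,0,3,5, 0,0,0,0,0,4.5,5, 0,0,0,0,0,6,5, 0,0,0,0,0,7.5,5, 0,0,0,0,0,9,5, 0,0,0,0,0,10,5, 0,0,0,0,0,10,5]' 80
```

```text
time_s: 8.75
ee_pos: [0.5327, 0.0348, 0.1697]
tcp_rot: [0.003, 1.0, 0.0, -0.0]
wrist_force: [0.7, -1.0, -2.0]
grip_width: 0.0205
grasp_force: 78.6
```

```bash
python3 -m inch '[0,0,0,0,0,1,5, 0,0,0,0,0,2,5, 0,0,0,0,0,3,5, 0,0,0,0,0,4,5, 0,0,0,0,0,5,5, 0,0,0,0,0,6,5, 0,0,0,0,0,7,5, 0,0,0,0,0,7,5]' 80
```

```text
time_s: 9.55
ee_pos: [0.5327, 0.0347, 0.1627]
tcp_rot: [0.003, 1.0, 0.0, -0.0]
wrist_force: [-0.0, -0.3, -1.9]
grip_width: 0.0207
grasp_force: 78.6
```

```bash
python3 -m inch '[0,0,0,0,0,1,5, 0,0,0,0,0,2,5, 0,0,0,0,0,3,5, 0,0,0,0,0,4,5, 0,0,0,0,0,5,5, 0,0,0,0,0,6,5, 0,0,0,0,0,7,5, 0,0,0,0,0,7,5]' 80
```

```text
time_s: 10.35
ee_pos: [0.5327, 0.0347, 0.1557]
tcp_rot: [0.003, 1.0, 0.0, -0.0]
wrist_force: [0.5, 0.1, -1.7]
grip_width: 0.0204
grasp_force: 78.6
```

```bash
python3 -m inch '[0,0,0,0,0,1,5, 0,0,0,0,0,2,5, 0,0,0,0,0,3,5, 0,0,0,0,0,4,5, 0,0,0,0,0,5,5, 0,0,0,0,0,6,5, 0,0,0,0,0,6,5, 0,0,0,0,0,6,5]' 80
```

```text
time_s: 11.15
ee_pos: [0.5328, 0.0347, 0.1499]
tcp_rot: [0.003, 1.0, 0.0, -0.0]
wrist_force: [0.2, -0.2, -0.5]
grip_width: 0.0209
grasp_force: 78.6
```

```bash
python3 -m inch '[0,0,0,0,0,0.5,5, 0,0,0,0,0,1,5, 0,0,0,0,0,1.5,5, 0,0,0,0,0,2,5, 0,0,0,0,0,2.5,5, 0,0,0,0,0,3,5, 0,0,0,0,0,3.5,5, 0,0,0,0,0,3.5,5]' 80
```

```text
time_s: 11.95
ee_pos: [0.5327, 0.0347, 0.1463]
tcp_rot: [0.003, 1.0, 0.0, -0.0]
wrist_force: [-0.3, -0.7, -1.0]
grip_width: 0.0203
grasp_force: 78.6
```

```bash
python3 -m inch '[0,0,0,0,0,1,5, 0,0,0,0,0,2,5, 0,0,0,0,0,3,5, 0,0,0,0,0,3.5,5, 0,0,0,0,0,4,5, 0,0,0,0,0,4.5,5, 0,0,0,0,0,5,5, 0,0,0,0,0,5,5]' 80
```

```text
time_s: 12.75
ee_pos: [0.5331, 0.0347, 0.1418]
tcp_rot: [0.003, 1.0, 0.0, 0.0]
wrist_force: [-0.2, 0.9, 2.2]
grip_width: 0.0203
grasp_force: 78.8
```

```bash
python3 -m inch '[0,0,0,0,0,0.5,5, 0,0,0,0,0,1,5, 0,0,0,0,0,1.5,5, 0,0,0,0,0,2,5, 0,0,0,0,0,2.5,5, 0,0,0,0,0,3,5, 0,0,0,0,0,3.5,5, 0,0,0,0,0,4,5]' 80
```

```text
time_s: 13.55
ee_pos: [0.5328, 0.0348, 0.1374]
tcp_rot: [0.003, 1.0, 0.0, -0.0]
wrist_force: [0.3, 0.7, 1.6]
grip_width: 0.02
grasp_force: 78.8
```

```bash
python3 -m inch '[0,0,0,0,0,0.5,5, 0,0,0,0,0,1,5, 0,0,0,0,0,1.5,5, 0,0,0,0,0,2,5, 0,0,0,0,0,2.5,5, 0,0,0,0,0,3,5, 0,0,0,0,0,3,5, 0,0,0,0,0,3,5]' 80
```

```text
time_s: 14.35
ee_pos: [0.5327, 0.0347, 0.1343]
tcp_rot: [0.003, 1.0, 0.0, -0.0]
wrist_force: [0.7, -0.0, 1.1]
grip_width: 0.0207
grasp_force: 78.8
```

```bash
python3 -m inch '[0,0,0,0,0,0.5,5, 0,0,0,0,0,1,5, 0,0,0,0,0,1.5,5, 0,0,0,0,0,2,5, 0,0,0,0,0,2.5,5, 0,0,0,0,0,3,5, 0,0,0,0,0,3,5, 0,0,0,0,0,3,5]' 80
```

```text
time_s: 15.15
ee_pos: [0.5329, 0.0347, 0.1316]
tcp_rot: [0.003, 1.0, 0.0, 0.0]
wrist_force: [-0.3, -0.2, 3.6]
grip_width: 0.0202
grasp_force: 78.9
```

```bash
python3 -m inch '[0,0,0,0,0,0.5,5, 0,0,0,0,0,1,5, 0,0,0,0,0,1.5,5, 0,0,0,0,0,2,5, 0,0,0,0,0,2,5, 0,0,0,0,0,2,5, 0,0,0,0,0,2,5, 0,0,0,0,0,2,5]' 80
```

```text
time_s: 15.95
ee_pos: [0.5337, 0.0348, 0.1304]
tcp_rot: [0.003, 1.0, 0.0, 0.001]
wrist_force: [-0.8, 0.8, 7.0]
grip_width: 0.0207
grasp_force: 79.3
```

```bash
python3 -m inch '[0,0,0,0,0,0.8,5, 0,0,0,0,0,1.6,5, 0,0,0,0,0,2.4,5, 0,0,0,0,0,3,5, 0,0,0,0,0,3,5, 0,0,0,0,0,3,5, 0,0,0,0,0,3,5, 0,0,0,0,0,3,5]' 80
```

```text
time_s: 16.75
ee_pos: [0.5349, 0.0347, 0.1287]
tcp_rot: [0.003, 1.0, -0.0, 0.003]
wrist_force: [-0.2, 0.3, 13.9]
grip_width: 0.0208
grasp_force: 80.0
```

```bash
python3 -m inch '[0,0,0,0,0,0,5, 0,0,0,0,0,0,5, 0,0,0,0,0,0,5, 0,0,0,0,0,0,5, 0,0,0,0,0,0,5, 0,0,0,0,0,-2,5, 0,0,0,0,0,-4,5, 0,0,0,0,0,-5,5]' 80
python3 -m inch '[0,0,0,0,0,0,5, 0,0,0,0,0,-0.5,5, 0,0,0,0,0,-0.5,5, 0,0,0,0,0,-0.5,5, 0,0,0,0,0,-0.5,5, 0,0,0,0,0,-0.5,5, 0,0,0,0,0,-0.5,5, 0,0,0,0,0,-0.5,5]' 80
```

```text
time_s: 17.55
ee_pos: [0.5327, 0.0347, 0.1314]
tcp_rot: [0.003, 1.0, 0.0, -0.0]
wrist_force: [-0.3, 0.5, 0.1]
grip_width: 0.0207
grasp_force: 79.2
time_s: 18.35
ee_pos: [0.5326, 0.0348, 0.1318]
tcp_rot: [0.003, 1.0, 0.0, -0.0]
wrist_force: [0.5, -0.6, 1.0]
grip_width: 0.0208
grasp_force: 79.1
```

```bash
python3 -m inch '[0,0,0,0,0,0,40, 0,0,0,0,0,0,60, 0,0,0,0,0,0,70, 0,0,0,0,0,0,70, 0,0,0,0,0,0,70, 0,0,0,0,0,-30,70, 0,0,0,0,0,-70,70, 0,0,0,0,0,-110,70]'
python3 -m inch '[0,0,0,0,0,-20,0, 0,0,0,0,0,-20,0, 0,0,0,0,0,-20,0, 0,0,0,0,0,-20,0, 0,0,0,0,0,-20,0, 0,0,0,0,0,-20,0, 0,0,0,0,0,-20,0, 0,0,0,0,0,-20,0]' 30
python3 w.py w5 rod
```

```text
time_s: 19.15
ee_pos: [0.532, 0.0348, 0.2427]
tcp_rot: [0.003, 1.0, 0.0, -0.001]
wrist_force: [1.2, 0.1, 0.1]
grip_width: 0.0698
grasp_force: 0.0
time_s: 19.95
ee_pos: [0.5326, 0.0347, 0.2616]
tcp_rot: [0.003, 1.0, 0.0, -0.0]
wrist_force: [-0.2, 0.8, 0.1]
grip_width: 0.0002
grasp_force: 0.0
t 19.95 tcp <class 'numpy.ndarray'> [0.5326 0.0347 0.2616]
axes x,y,z cols
 [[-1.     0.006 -0.001]
 [ 0.006  1.     0.   ]
 [ 0.001  0.    -1.   ]] q6 [-0.05  0.28  0.08  1.37  0.   -0.05]
cam [0.451 0.036 0.424] view [ 0.32 -0.   -0.95]  tcp proj [[317. 284.]]
rod 0.73 [302.8, 199.2, 330.9, 239.9] ztop 0.1659 top med [0.5291 0.034  0.1648] box [0.5185 0.0229] [0.5403 0.0445] 641
```

View pics/w5.png

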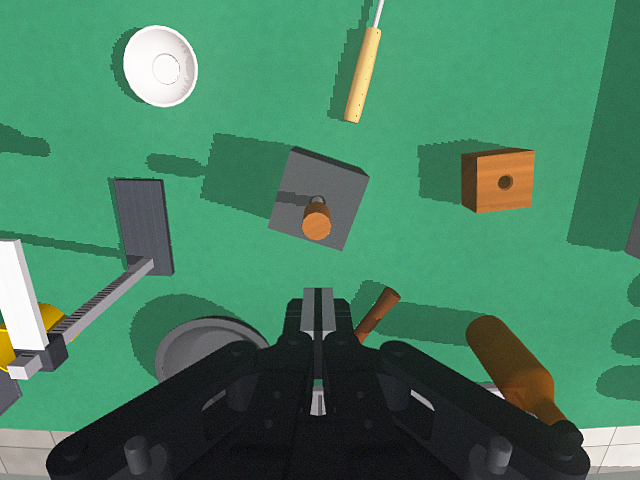

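```bash
python3 -m inch '[0,0,0,3,0,20,0, 0,0,0,3,0,45,0, 0,0,0,3,0,70,0, 0,0,0,3,0,85,0, 0,0,0,3,0,91,0, 0,0,0,3,0,91,0, 0,0,0,3,0,91,0, 0,0,0,3,0,91,0]'
python3 -m inch '[0,0,0,0,0,0.4,0, 0,0,0,0,0,0.8,0, 0,0,0,0,0,1.2,0, 0,0,0,0,0,1.6,0, 0,0,0,0,0,2,0, 0,0,0,0,0,2.4,0, 0,0,0,0,0,2.8,0, 0,0,0,0,0,2.8,0]'
```

```text
time_s: 20.85
ee_pos: [0.5308, 0.0347, 0.1721]
tcp_rot: [0.003, 1.0, -0.0, 0.001]
wrist_force: [-0.1, -0.1, -0.1]
grip_width: 0.0
grasp_force: 0.0
time_s: 21.65
ee_pos: [0.5297, 0.0348, 0.168]
tcp_rot: [0.003, 1.0, 0.0, -0.0]
wrist_force: [-0.5, -0.2, -0.1]
grip_width: 0.0002
grasp_force: 0.0
```

```bash
python3 -m inch '[0,0,0,0,0,0.4,0, 0,0,0,0,0,0.8,0, 0,0,0,0,0,1.2,0, 0,0,0,0,0,1.6,0, 0,0,0,0,0,2,0, 0,0,0,0,0,2,0, 0,0,0,0,0,2,0, 0,0,0,0,0,2,0]'; for i in 1 2 3; do python3 -c "from b import *; print(s['wrist_force'])" | tail -1; done
```

```text
time_s: 22.45
ee_pos: [0.5298, 0.0348, 0.1661]
tcp_rot: [0.003, 1.0, 0.0, 0.0]
wrist_force: [-0.0, 0.6, -0.8]
grip_width: -0.0002
grasp_force: 0.0
[-0.01144083  0.55122247 -0.84277887]
[-0.01144083  0.55122247 -0.84277887]
[-0.01144083  0.55122247 -0.84277887]
```

```bash
python3 -m inch '[0,0,0,0,0,0.3,0, 0,0,0,0,0,0.6,0, 0,0,0,0,0,0.9,0, 0,0,0,0,0,1.2,0, 0,0,0,0,0,1.5,0, 0,0,0,0,0,1.5,0, 0,0,0,0,0,1.5,0, 0,0,0,0,0,1.5,0]'
```

```text
time_s: 23.25
ee_pos: [0.5298, 0.0348, 0.1646]
tcp_rot: [0.003, 1.0, 0.0, 0.0]
wrist_force: [0.6, 0.4, 0.7]
grip_width: 0.0002
grasp_force: 0.0
```

```bash
python3 -m inch '[0,0,0,0,0,0.3,0, 0,0,0,0,0,0.6,0, 0,0,0,0,0,0.9,0, 0,0,0,0,0,1.2,0, 0,0,0,0,0,1.5,0, 0,0,0,0,0,1.5,0, 0,0,0,0,0,1.5,0, 0,0,0,0,0,1.5,0]'
```

```text
time_s: 24.05
ee_pos: [0.5298, 0.0348, 0.1631]
tcp_rot: [0.003, 1.0, 0.0, 0.0]
wrist_force: [0.2, -0.2, -0.2]
grip_width: -0.0002
grasp_force: 0.0
```

```bash
python3 - <<'E'
from b import *
P=[]
for n,b in [("scene",(190,310)),("side",(170,225))]:
    p,d,c=shot(n); P.append(cv2.resize(p[b[0]:b[0]+100,b[1]:b[1]+100,::-1],(400,400),interpolation=3))
    print(n,proj(c,[[.53,.034,.166],[.53,.035,.163]]).round(1).tolist())
cv2.imwrite("pics/z6.png",np.hstack(P))
E
```

```text
t 24.05 tcp <class 'numpy.ndarray'> [0.5298 0.0348 0.1631]
axes x,y,z cols
 [[-1.     0.006  0.   ]
 [ 0.006  1.     0.   ]
 [-0.     0.    -1.   ]] q6 [-0.05  0.31 -0.14  1.12  0.   -0.05]
scene [[367.3, 237.9], [367.7, 239.2]]
side [[281.7, 218.1], [281.5, 218.7]]
```

View pics/z6.png

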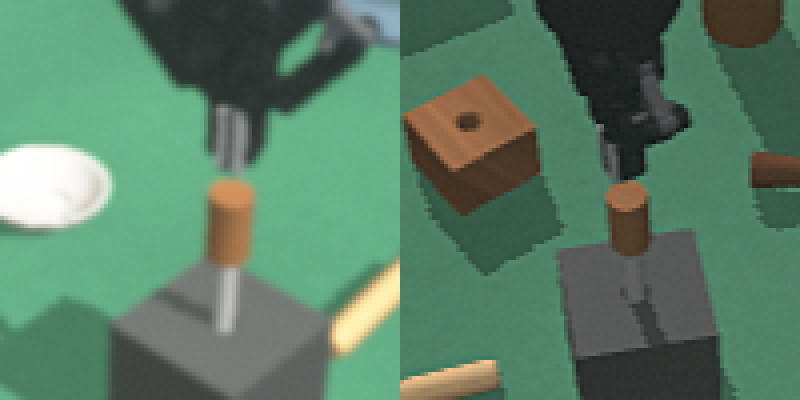

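```bash
python3 -m inch '[0,0,0,0,0,1,0, 0,0,0,0,0,2,0, 0,0,0,0,0,3,0, 0,0,0,0,0,4,0, 0,0,0,0,0,5,0, 0,0,0,0,0,5,0, 0,0,0,0,0,5,0, 0,0,0,0,0,5,0]'
```

```text
time_s: 24.95
ee_pos: [0.5298, 0.0348, 0.1582]
tcp_rot: [0.003, 1.0, 0.0, 0.0]
wrist_force: [-0.5, 0.4, 0.5]
grip_width: 0.0001
grasp_force: 0.0
```

```bash
python3 -m inch '[0,0,0,0,0,0.5,0, 0,0,0,0,0,1,0, 0,0,0,0,0,1.5,0, 0,0,0,0,0,2,0, 0,0,0,0,0,2.5,0, 0,0,0,0,0,2.5,0, 0,0,0,0,0,2.5,0, 0,0,0,0,0,2.5,0]'
```

```text
time_s: 25.75
ee_pos: [0.5298, 0.0348, 0.1556]
tcp_rot: [0.003, 1.0, 0.0, 0.0]
wrist_force: [0.4, -0.3, -0.4]
grip_width: -0.0002
grasp_force: 0.0
```

```bash
python3 -m inch '[0,0,0,0,0,0.5,0, 0,0,0,0,0,1,0, 0,0,0,0,0,1.5,0, 0,0,0,0,0,2,0, 0,0,0,0,0,2.5,0, 0,0,0,0,0,2.5,0, 0,0,0,0,0,2.5,0, 0,0,0,0,0,2.5,0]'
```

```text
time_s: 26.55
ee_pos: [0.5298, 0.0347, 0.1531]
tcp_rot: [0.003, 1.0, 0.0, 0.0]
wrist_force: [-0.0, 0.0, 0.0]
grip_width: 0.0001
grasp_force: 0.0
```

```bash
python3 - <<'E'
from b import *
p,d,c=shot("scene"); 
for y in range(222,246): print(y, [ "%.3f"%z for z in cloud(c,d,np.pad(np.ones((1,9),bool),((y,479-y),(363,640-372))))[::2,2]], p[y,363:372:2].tolist())
E
```

```text
t 26.55 tcp <class 'numpy.ndarray'> [0.5298 0.0347 0.1531]
axes x,y,z cols
 [[-1.     0.006  0.   ]
 [ 0.006  1.     0.   ]
 [-0.     0.    -1.   ]] q6 [-0.05  0.31 -0.16  1.1   0.   -0.05]
222 ['0.206', '0.211', '0.213', '0.212', '0.216'] [[72, 80, 76], [127, 133, 130], [100, 106, 103], [111, 117, 114], [70, 76, 73]]
223 ['0.204', '0.207', '0.211', '0.212', '0.211'] [[76, 84, 79], [124, 131, 127], [94, 100, 97], [127, 133, 130], [85, 91, 88]]
224 ['0.202', '0.207', '0.207', '0.208', '0.207'] [[79, 86, 82], [127, 133, 130], [91, 98, 94], [129, 136, 133], [89, 95, 92]]
225 ['0.200', '0.204', '0.206', '0.208', '0.205'] [[82, 88, 85], [127, 132, 130], [96, 101, 98], [131, 137, 133], [88, 93, 91]]
226 ['0.197', '0.201', '0.203', '0.204', '0.203'] [[85, 91, 89], [123, 129, 126], [97, 102, 99], [134, 140, 137], [90, 96, 94]]
227 ['0.194', '0.197', '0.201', '0.201', '0.200'] [[90, 96, 94], [122, 128, 125], [98, 104, 101], [134, 140, 136], [95, 101, 99]]
228 ['0.193', '0.197', '0.198', '0.198', '0.198'] [[92, 99, 96], [121, 128, 125], [100, 106, 102], [136, 142, 139], [100, 105, 103]]
229 ['
[... 1527 characters left out ...]
, 86], [205, 142, 91], [206, 144, 91], [200, 140, 91]]
241 ['0.165', '0.165', '0.167', '0.165', '0.164'] [[122, 93, 64], [163, 115, 75], [187, 131, 85], [194, 136, 88], [183, 131, 84]]
242 ['0.160', '0.162', '0.164', '0.165', '0.163'] [[109, 85, 59], [133, 96, 63], [160, 113, 73], [174, 123, 79], [174, 126, 83]]
243 ['0.157', '0.158', '0.161', '0.161', '0.161'] [[104, 81, 56], [125, 91, 61], [145, 103, 68], [164, 117, 77], [170, 124, 82]]
244 ['0.157', '0.155', '0.158', '0.158', '0.159'] [[107, 82, 57], [125, 91, 61], [146, 105, 69], [162, 115, 74], [169, 125, 82]]
245 ['0.155', '0.155', '0.156', '0.157', '0.155'] [[108, 83, 56], [126, 92, 61], [147, 105, 69], [163, 115, 74], [169, 126, 84]]
```

```bash
python3 -m inch '[0,0,0,0,0,2,0, 0,0,0,0,0,4,0, 0,0,0,0,0,6,0, 0,0,0,0,0,7,0, 0,0,0,0,0,8,0, 0,0,0,0,0,8,0, 0,0,0,0,0,8,0, 0,0,0,0,0,8,0]'
```

```text
time_s: 27.4
ee_pos: [0.5298, 0.0348, 0.1452]
tcp_rot: [0.003, 1.0, 0.0, 0.0]
wrist_force: [0.3, 0.3, 0.5]
grip_width: -0.0002
grasp_force: 0.0
```

```bash
python3 -m inch '[0,0,0,0,0,0.5,0, 0,0,0,0,0,1,0, 0,0,0,0,0,1.5,0, 0,0,0,0,0,2,0, 0,0,0,0,0,2.5,0, 0,0,0,0,0,2.5,0, 0,0,0,0,0,2.5,0, 0,0,0,0,0,2.5,0]'
```

```text
time_s: 28.2
ee_pos: [0.5305, 0.0347, 0.1434]
tcp_rot: [0.003, 1.0, -0.0, 0.001]
wrist_force: [0.2, -0.3, 4.8]
grip_width: -0.0002
grasp_force: 2.8
```

```bash
python3 -m inch '[0,0,0,0,0,-40,0, 0,0,0,0,0,-80,0, 0,0,0,-10,-45,-90,0, 0,0,0,-10,-90,-90,0, 0,0,0,-10,-135,-90,0, 0,0,0,-10,-180,-90,0, 0,0,0,-10,-220,-90,0, 0,0,0,-10,-226,-90,0]'
python3 w.py w7 pointer_top rod; python3 b.py
python3 - <<'E'
import numpy as np
X=np.load('/tmp/pointer_top.npy'); T=X[abs(X[:,2]-np.percentile(X[:,2],90))<.004]
for x in np.arange(.52,.64,.02):
    t=T[abs(T[:,0]-x)<.01]
    if len(t)>5: print(x.round(2),len(t),np.percentile(t[:,1],[2,98]).round(4),np.median(t[:,2]).round(4))
E
```

```text
time_s: 29.0
ee_pos: [0.5379, -0.1954, 0.2316]
tcp_rot: [0.005, 1.0, -0.0, -0.001]
wrist_force: [0.0, 0.3, -0.5]
grip_width: 0.0
grasp_force: 0.0
t 29.0 tcp <class 'numpy.ndarray'> [ 0.5379 -0.1954  0.2316]
axes x,y,z cols
 [[-1.     0.011 -0.001]
 [ 0.011  1.    -0.001]
 [ 0.001 -0.001 -1.   ]] q6 [-0.46  0.37  0.12  1.33 -0.   -0.45]
cam [ 0.457 -0.194  0.394] view [ 0.32 -0.   -0.95]  tcp proj [[317. 284.]]
pointer_top 0.68 [301.5, 246.2, 348.3, 298.0] ztop 0.2117 top med [ 0.538  -0.1899  0.2106] box [ 0.5249 -0.2035] [ 0.5575 -0.1778] 1978
rod 0.56 [546.9, 199.3, 638.0, 240.8] ztop 0.1657 top med [0.5295 0.0314 0.1648] box [0.5187 0.0211] [0.5406 0.0432] 767
t 29.15 tcp <class 'numpy.ndarray'> [ 0.5381 -0.191   0.232 ]
axes x,y,z cols
 [[-1.     0.006 -0.001]
 [ 0.006  1.     0.001]
 [ 0.001  0.001 -1.   ]] q6 [-0.45  0.37  0.12  1.33  0.   -0.45]
0.52 422 [-0.203  -0.1779] 0.2105
0.54 1367 [-0.2034 -0.1781] 0.2106
0.56 194 [-0.202  -0.1783] 0.2106
```

```bash
python3 -m inch '[0,0,0,0,0,15,0, 0,0,0,0,0,30,0, 0,0,0,0,0,38,0, 0,0,0,0,0,42,0, 0,0,0,0,0,47,0, 0,0,0,0,0,52,0, 0,0,0,0,0,57,0, 0,0,0,0,0,62,0]'
```

```text
time_s: 29.95
ee_pos: [0.5391, -0.1911, 0.1708]
tcp_rot: [0.003, 1.0, 0.0, 0.001]
wrist_force: [-0.2, 2.4, 4.0]
grip_width: 0.0
grasp_force: 1.8
```

```bash
python3 -m inch '[0,0,0,0,0,3.5,0, 0,0,0,0,0,7,0, 0,0,0,0,0,10.5,0, 0,0,0,0,0,14,0, 0,0,0,0,0,17,0, 0,0,0,0,0,20,0, 0,0,0,0,0,22,0, 0,0,0,0,0,22,0]'
```

```text
time_s: 30.75
ee_pos: [0.5382, -0.1917, 0.1481]
tcp_rot: [0.003, 1.0, -0.0, -0.0]
wrist_force: [1.1, 0.9, 1.1]
grip_width: 0.0002
grasp_force: 0.5
```

```bash
python3 -m inch '[0,0,0,0,0,0.5,0, 0,0,0,0,0,1,0, 0,0,0,0,0,1.5,0, 0,0,0,0,0,2,0, 0,0,0,0,0,2.5,0, 0,0,0,0,0,2.5,0, 0,0,0,0,0,2.5,0, 0,0,0,0,0,2.5,0]'; python3 w.py w8 pointer_top rod
```

```text
time_s: 31.55
ee_pos: [0.5384, -0.1912, 0.1459]
tcp_rot: [0.003, 1.0, 0.0, -0.0]
wrist_force: [0.3, 0.3, 1.0]
grip_width: 0.0
grasp_force: 0.7
t 31.55 tcp <class 'numpy.ndarray'> [ 0.5384 -0.1912  0.1459]
axes x,y,z cols
 [[-1.     0.006 -0.   ]
 [ 0.006  1.     0.   ]
 [ 0.     0.    -1.   ]] q6 [-0.45  0.39 -0.06  1.12  0.   -0.45]
cam [ 0.457 -0.19   0.309] view [ 0.32 -0.   -0.95]  tcp proj [[317. 284.]]
pointer_top 0.94 [291.4, 273.1, 350.7, 414.9] ztop 0.167 top med [ 0.53   -0.1907  0.1658] box [ 0.5248 -0.2031] [ 0.6074 -0.1777] 1337
rod 0.73 [610.5, 223.7, 637.8, 244.8] ztop 0.099 top med [0.5311 0.0296 0.0969] box [0.5258 0.0277] [0.5362 0.0322] 88
```

```bash
python3 -m inch '[0,0,0,0,0,0.4,0, 0,0,0,0,0,0.8,0, 0,0,0,0,0,1.2,0, 0,0,0,0,0,1.2,0, 0,0,0,0,0,1.2,0, 0,0,0,0,0,1.2,0, 0,0,0,0,0,1.2,0, 0,0,0,0,0,1.2,0]'; python3 b.py | head -1
```

```text
time_s: 32.5
ee_pos: [0.5385, -0.1912, 0.1449]
tcp_rot: [0.003, 1.0, 0.0, -0.0]
wrist_force: [-2.0, -0.0, 2.7]
grip_width: -0.0003
grasp_force: 1.1
t 32.5 tcp <class 'numpy.ndarray'> [ 0.5385 -0.1912  0.1449]
```

Within 0.3 mm by touch. Retreat upward and verify from a pose seeing both tops.

```bash
python3 -m inch '[0,0,0,0,0,-3,0, 0,0,0,0,0,-20,0, 0,0,0,0,0,-60,0, 0,0,0,0,0,-100,0, 0,0,0,0,30,-110,0, 0,0,0,0,60,-110,0, 0,0,0,0,80,-110,0, 0,0,0,0,80,-110,0]'
python3 -m inch '[0,0,0,0,10,0,0, 0,0,0,0,30,0,0, 0,0,0,0,30,0,0, 0,0,0,0,30,0,0, 0,0,0,0,30,0,0, 0,0,0,0,30,0,0, 0,0,0,0,30,0,0, 0,0,0,0,30,0,0]'
python3 w.py w9 pointer_top rod
python3 - <<'E'
from h import *
for n in ["scene","side"]:
    p,d,c=shot(n); cv2.imwrite(f"pics/{n}9.png",p[:,:,::-1])
    for name,(x,y,r) in {"rod":(.53,.034,.008),"ptr":(.541,-.191,.009)}.items():
        X=cloud(c,d,np.ones(d.shape,bool)); k=(np.hypot(X[:,0]-x,X[:,1]-y)<r)&(abs(X[:,2]-.166)<.006); print(n,name,k.sum(),np.median(X[k,2]).round(4))
print(status.sense()["time_s"])
E
```

```text
time_s: 33.3
ee_pos: [0.539, -0.109, 0.2552]
tcp_rot: [0.001, 1.0, 0.0, 0.0]
wrist_force: [-0.4, -0.1, -0.5]
grip_width: 0.0
grasp_force: 0.0
time_s: 34.1
ee_pos: [0.5391, -0.0817, 0.2549]
tcp_rot: [0.003, 1.0, 0.0, 0.0]
wrist_force: [0.5, -0.8, 0.8]
grip_width: 0.0003
grasp_force: 0.0
t 34.1 tcp <class 'numpy.ndarray'> [ 0.5391 -0.0817  0.2549]
axes x,y,z cols
 [[-1.     0.006  0.   ]
 [ 0.006  1.     0.   ]
 [-0.     0.    -1.   ]] q6 [-0.27  0.31  0.1   1.36  0.   -0.26]
cam [ 0.458 -0.081  0.418] view [ 0.32 -0.   -0.95]  tcp proj [[317. 284.]]
pointer_top 0.72 [161.8, 214.4, 217.1, 341.3] ztop 0.166 top med [ 0.571  -0.1897  0.1648] box [ 0.5256 -0.2041] [ 0.6328 -0.1773] 3544
rod 0.83 [425.3, 190.4, 478.2, 233.7] ztop 0.1658 top med [0.5302 0.034  0.1647] box [0.5194 0.0232] [0.5414 0.0451] 701
scene rod 33 0.1665
scene ptr 34 0.1668
side rod 30 0.1664
side ptr 52 0.1663
34.35
```

View pics/w9.png

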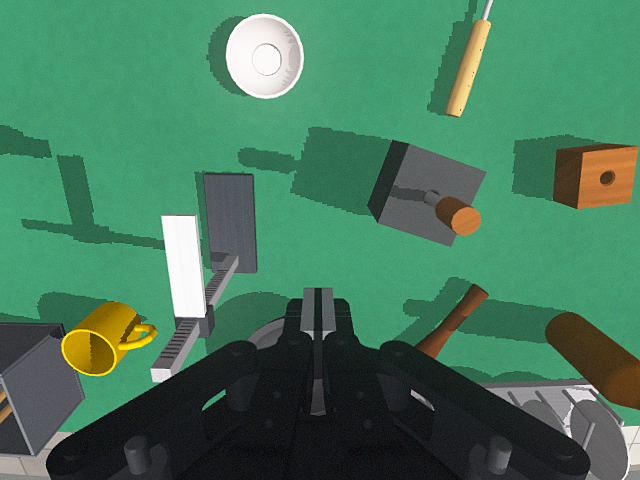

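The rod stands in the hole with its top at (463,219). The pointer at (185,265) matches its height within about 0.3 mm in all three cameras, the robot is clear, and nothing else has moved.

```bash
python3 -c "
from bench import manip
print(manip.finish_job())"
```

```text
the job is handed in; nothing more can be done
None
```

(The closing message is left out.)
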